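Knock a stuck candle out of its mould

TASK

A finished candle is stuck in the short square mould lying on the cork mat. Hold that mould tipped mouth-down over the wooden tray and tap its rim on the tray until the candle comes out into the tray, then lay the empty mould back on the mat on its side.

Things in the scene. Friction and masses are not known exactly. Their poses are not given: they have to be found in the camera images.
- mould: Short square aluminium mould, a tube 80 mm long, 48 x 48 mm outside, walls 5 mm, one end closed, 0.2 kg, lying on its side on the mat beside a longer empty one (130 mm). Origin: centre of the face it lies on. x: along it to the closed end, so the mouth is at x = -40 mm and faces the robot within 25 degrees; z up as it lies. Grip its side faces, across y, at x = -10 to 30 mm (bore buttons at -26).
- candle: Cream square candle 36 x 36 x 58 mm, 0.07 kg, its end 17 mm inside the mouth. Origin: centre of its lower long face; x: its length. Two sprung buttons hold it against about 1.3 times its weight, so tipping does not free it; a sharp tap of the mould's lowered rim on the tray (over 0.1 m/s, best with the mouth 60 degrees below level; repeat if needed) does, and it slides out as the mould rises.
- tray: Shallow open wooden tray, fixed, 220 mm (x) by 200 mm (y) outside, rim 20 mm high, walls and floor 8 mm thick. Origin: centre of its underside, on the counter; z up. A small round candle, 38 mm wide and 40 mm tall, stands in one far corner (about x = 70, y = 60 mm); the rest is free.
- mat: Flat cork mat, fixed, 170 mm (x) by 270 mm (y), 4 mm thick. Origin: centre of its underside, on the counter; z up. The mould and the longer one lie side by side on it about 130 mm apart, in either order. Mat and tray lie left and right of the counter's middle, in either order.
Things that resemble listed ones, but are neither listed nor needed, are in the scene too. What is shaped like the mould but orange or yellow is not meant.

How it is judged (in metres and radians):
On the way, in this order (a step that is already met when the one before it is completed fails the run):
1. the mould is held mouth-down (its mouth at least 40 degrees below level) over the tray, not touching it, with the candle still inside (angle between mould's own x axis and vertical below 0.873 rad and horizontal distance between mould and tray below 0.12 m and distance between candle and mould below 0.022 m and contact force between mould and tray below 0.3 N), for 0.1 s.
2. the mould, still mouth-down, is tapped on the tray (angle between mould's own x axis and vertical below 0.873 rad and contact force between mould and tray above 1.5 N).
3. the candle has come out of the mould and lies in the tray (distance between candle and mould above 0.075 m and height (world z) of candle below 0.07 m and x of candle in the frame of tray between -0.105 and 0.105 m and y of candle in the frame of tray between -0.095 and 0.095 m), for 0.1 s.
At the end, for the whole second after the job is handed in: The candle lies at rest in the tray (its origin inside the tray's rim); the empty mould lies at rest on its side on the mat (its middle over the mat, its length level within 10 degrees) (x of candle in the frame of tray between -0.105 and 0.105 m and y of candle in the frame of tray between -0.095 and 0.095 m and height (world z) of candle below 0.07 m and linear speed of each of candle, mould below 0.02 m/s and x of mould in the frame of mat between -0.085 and 0.085 m and y of mould in the frame of mat between -0.135 and 0.135 m and angle between mould's own x axis and vertical between 1.396 and 1.745 rad and height (world z) of mould below 0.056 m and contact force between mould and mat above 0.3 N); the robot touches nothing.
It also fails if it takes over 51 s, if anything falls off the work surface, if the arm or the gripper's body presses on something with over 40 N, if the wrist force passes 120 N, or if a joint passes its speed limit or range.

ROBOT

A 6-joint arm with a two-finger parallel gripper is mounted at the origin on the work surface. World frame = base frame: x ahead of the robot, y to its left, z up, the work surface at z = 0. Lengths are in m, angles in degrees, forces in N, time in s.
With the tool pointing down it reaches from about 0.3 to 0.75 m from the base axis. Payload 8.5 kg.
Tool frame: the origin (TCP) lies on the centre line of the jaws, within the pads' length; the fingertips stand 11 mm ahead of it and the grasp point (between the pads) lies 8 mm behind it; x points along the fingers, y is the direction in which the jaws open and shut, and the axes are right-handed (so a half turn about x gives the same grasp; the last joint's range is limited). The gripper opens to 85 mm and grips with 20 to 120 N. Pads are 22 mm wide; open, the fingers measure 114 mm over their backs; the gripper's body (76 mm by 85 mm) begins 54 mm behind the grasp point. The pads swing forward as they close: fully open they stand 13 mm farther back than shut.
Start: joints at [59.456, 21.807, 74.336, -0, 83.858, -12.336], TCP at [0.172, 0.522, 0.242] pointing down, gripper open.
Joint ranges: [-178.18, 178.18], [-50.72, 133.34], [12.68, 142.11], [-81.47, 261.47], [9.98, 163.14], [-165.26, 165.26]. Speed limits (degrees/s): [136.94, 136.94, 180, 180, 180, 180].

INTERFACE

Orientations are given as a 3x3 rotation matrix whose columns are the frame's x, y, z axes.
In Python, from rig import env gives the robot as it stands.
- The arm moves only by the tool carry_out, never from a script. Its argument "motion" is a list that holds one entry, the list of rows, each a list of 7 numbers: the shift along the tool's x, y, z in cm, then the turn, a rotation vector about the tool's x, y, z in rad, then the finger opening in cm, from 0 to 8.54. A call has 1 to 5 rows; each row is the pose to reach, as a shift and turn from the pose commanded when the call began, along the tool's axes at that moment; what a row does not reach only later rows make up. A row lasts 1/12 s, in which the tool goes at most 41.7 mm and 7.16 degrees, less where a joint would pass 70% of its speed; a pose out of reach is approached as far as the arm can. A call with a gripper value outside its range is refused whole. The fingers move at their own pace and stop on an object; "grip_force" is the grip in N (left out, the last holds). Time passes only in rows, so rows that repeat a pose let the fingers close. It gives the time, the measured TCP pose, the force and the opening at its end, in the units of the state.
- env.observe(): the state, without advancing time (a new reading comes with each control period).
- env.get_image(name): name is "side" or "top" or "wrist"; returns a dict with "image" (384x512x3 uint8, red, green, blue), "fov_y" (degrees; the focal length in pixels is half the picture's height over the tangent of half this angle, whatever the lens; pixels are square), "cx", "cy" (the principal point, pixels), "R" (3x3) and "t" (3): a world point X has camera coordinates R X + t. Camera axes: x right, y down, z forward; pixel columns grow to the right and rows downward; lengths in m; the calibration is good to about 2 mm. A picture is of the moment at which its call begins. There is no depth.
- env.close_job(): hands the job in, once; it reports no verdict.
The state is a dict: "time_s": time; "q": joint angles; "qvel": joint speeds; "joint_efforts": joint torques, N m; "position": TCP position; "tool_rot": TCP orientation; "ft_force": force on the tool from outside, world axes, zero at the start; "wrist_torque": the same for the moment, N m; "grip_width": finger opening in m.
Only numpy, scipy, OpenCV 4.12 (cv2) and the standard library are available. Lean on these libraries where they do the work, as an engineer would, in place of code of your own. Each camera call takes 0.05 s, during which the arm holds its last target. There are 200 camera calls.

## Working session

There is one attempt and no reset: what is moved stays moved. The work goes in short steps, Python scripts to look and compute and a tool call to move; the robot and the scene stay as the last step left them, time stands still between calls to the robot, and variables do not carry over. Pictures are saved under pics/ and viewed, on a budget of 10 in all, crops included, one or two more only if the job needs it, and the job is handed in when it is done.

Besides the shell and the picture viewer there is one more tool, called after "Emit:" as name([rows], argument=value, ...), one row to a line, values as JSON. carry_out: Moves the arm, as the interface text tells. Its arguments: {"type":"object","properties":{"motion":{"type":"array","items":{"type":"array","items":{"type":"array","items":{"type":"number"}}}},"grip_force":{"type":"number"}},"required":["motion"]}

```bash
ls; mkdir -p pics; python3 - <<'E'
from rig import env
import cv2,pickle
for n in ["top","side"]:
    d=env.get_image(n); pickle.dump(d,open(n+".pkl","wb"))
    cv2.imwrite(f"pics/{n}0.png",cv2.resize(d["image"][:,:,::-1],(800,600),interpolation=cv2.INTER_CUBIC))
    print(n,d["fov_y"],d["cx"],d["cy"],d["R"],d["t"])
s=env.observe(); print(s)
E
```

```text
pics
top 49.85695966715535 251.01826115789635 193.9602292925353 [[-0.02286234 -0.99958943 -0.0172708 ]
 [-0.99490437  0.02444522 -0.09781479]
 [ 0.09819682  0.01494652 -0.99505477]] [0.02195423 0.57723793 0.77892559]
side 52.87427021892071 255.80317228850117 190.36122624982994 [[ 0.91670998 -0.39953689  0.00361611]
 [-0.2302031  -0.53553921 -0.81252956]
 [ 0.3265721   0.74402152 -0.58290877]] [-0.52770322  0.14151754  0.68744227]
{'time_s': 0.1, 'q': array([ 5.94551538e+01,  2.18385736e+01,  7.43789813e+01,  3.01981907e-04,
        8.38592857e+01, -1.23345429e+01]), 'qvel': array([-0.02711326, -0.01329926, -0.22867697, -0.06766783, -0.00463759,
       -0.03922274]), 'joint_efforts': array([ 4.32122863e-03, -4.49222302e+01, -2.31657404e+01, -1.79221706e-04,
        3.72709968e-03, -1.89780138e-05]), 'position': array([0.17173874, 0.52223836, 0.2417684 ]), 'tool_rot': array([[-6.86087935e-04,  3.12505834e-01,  9.49915593e-01],
       [-1.15235293e-03,  9.49914938e-01, -3.12506451e-01],
       [-9.99999101e-01, -1.30904493e-03, -2.91608164e-04]]), 'ft_force': array([-0.22931791,  0.71426907,  0.21419388]), 'wrist_torque': array([-0.00540477,  0.06278376, -0.0154786 ]), 'grip_width': 0.08512816846546307}
```

View pics/top0.png

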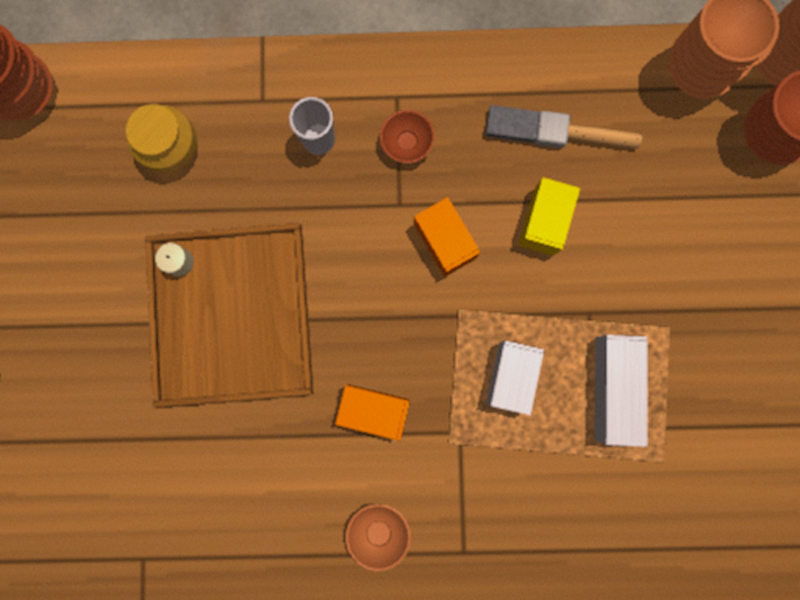

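View pics/side0.png

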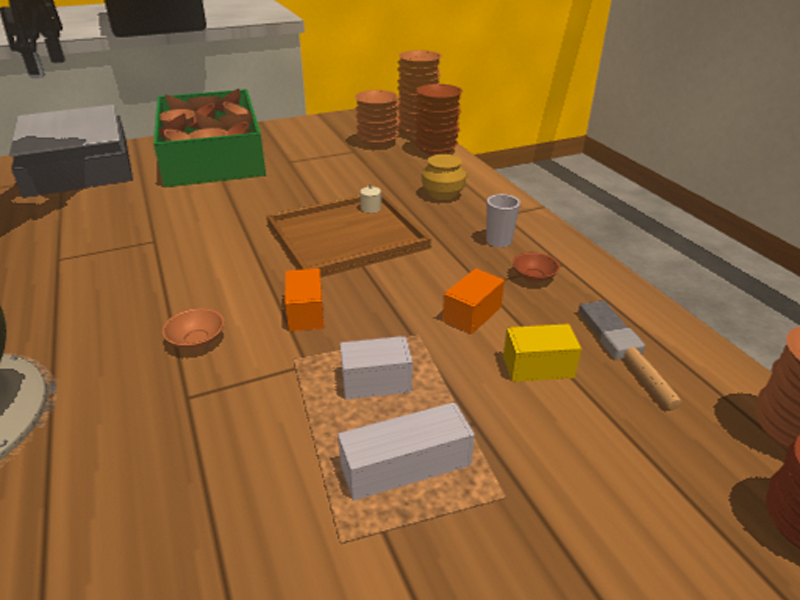

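The top view shows a short grey mould at (517,378) and a long grey one at (625,390), both on the mat. There are orange blocks at (446,236) and (372,412), and a yellow one at (552,215). The tray is at about (230,315), with the small round candle in its far-left corner at (172,260). The side view agrees. I choose the short grey mould at (517,378) and check it in a close crop.

```bash
python3 - <<'E'
import cv2,pickle
im=pickle.load(open("top.pkl","rb"))["image"][:,:,::-1]
# crop x 285..435, y 195..300 -> x5
c=im[195:300,285:435]; cv2.imwrite("pics/crop1.png",cv2.resize(c,None,fx=5.3333,fy=5.3333,interpolation=cv2.INTER_CUBIC))
E
```

```text
(no output)
```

View pics/crop1.png

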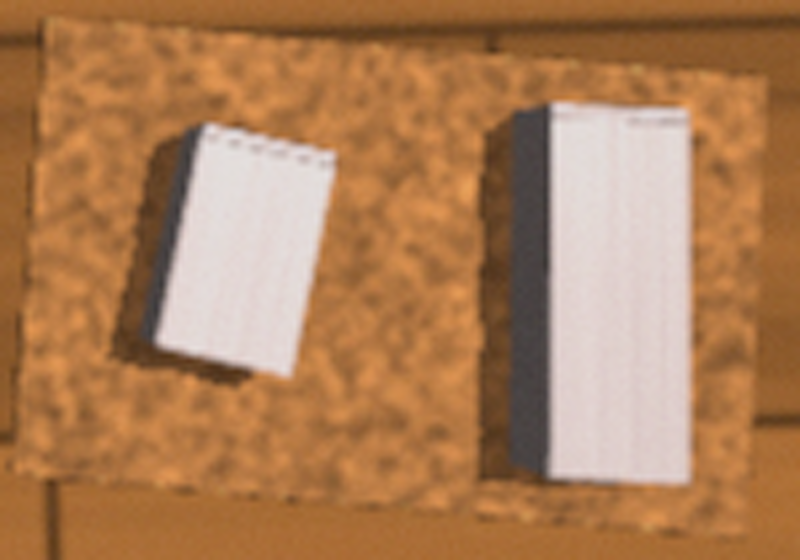

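The crop shows the short mould's top face at corners (204,124), (337,155), (292,378) and (155,345), with the closed end at the far edge. The mat corners are (45,17), (768,75), (745,535) and (15,472).

```bash
cat > h.py <<'E'
import numpy as np,cv2,pickle
def back(d,px,z):
    px=np.atleast_2d(px).astype(float); f=d["image"].shape[0]/2/np.tan(np.radians(d["fov_y"]/2))
    r=np.c_[(px[:,0]-d["cx"])/f,(px[:,1]-d["cy"])/f,np.ones(len(px))]@d["R"]
    c=-d["R"].T@d["t"]; return c+r*((z-c[2])/r[:,2])[:,None]
def proj(d,X):
    f=d["image"].shape[0]/2/np.tan(np.radians(d["fov_y"]/2)); p=np.atleast_2d(X)@d["R"].T+d["t"]
    return p[:,:2]/p[:,2:]*f+[d["cx"],d["cy"]]
def go(P,R,s=None):
    "shift cm in tool axes and rotvec to world pose P,R from the present pose"
    from rig import env
    s=s or env.observe(); A=s["tool_rot"]
    return np.round(A.T@(np.array(P)-s["position"])*100,2),np.round(cv2.Rodrigues(A.T@R)[0].ravel(),4)
E
python3 - <<'E'
from h import *
np.set_printoptions(precision=4,suppress=True)
d=pickle.load(open("top.pkl","rb")); cr=lambda p:(np.array(p)+.5)/5.33333-.5+[285,195]
fu=lambda p:(np.array(p)+.5)*.64-.5
m=back(d,cr([(204,124),(337,155),(292,378),(155,345)]),.052); print("mould",m,m.mean(0),[np.linalg.norm(m[i]-m[i-1]) for i in range(4)])
v=(m[0]+m[1]-m[2]-m[3])/2; print("yaw",np.degrees(np.arctan2(v[1],v[0])))
a=back(d,cr([(45,17),(768,75),(745,535),(15,472)]),.004); print("mat",a.mean(0),[np.linalg.norm(a[i]-a[i-1]) for i in range(4)])
v=(a[0]+a[1]-a[2]-a[3])/2; print("yaw",np.degrees(np.arctan2(v[1],v[0])))
t=back(d,fu([(147,238),(301,226),(312,394),(155,406)]),.02); print("tray",t,t.mean(0),[np.linalg.norm(t[i]-t[i-1]) for i in range(4)])
v=(t[0]+t[1]-t[2]-t[3])/2; print("yaw",np.degrees(np.arctan2(v[1],v[0])))
# side check
ds=pickle.load(open("side.pkl","rb")); print((proj(ds,m)+.5)/.64)
b=back(d,fu([(517,342),(543,348)]),.052); 
E
```

```text
mould [[ 0.5268 -0.1261  0.052 ]
 [ 0.5148 -0.1724  0.052 ]
 [ 0.4377 -0.1532  0.052 ]
 [ 0.4501 -0.106   0.052 ]] [ 0.4824 -0.1394  0.052 ] [np.float64(0.07929989832061406), np.float64(0.047745104503475924), np.float64(0.07946890841799666), np.float64(0.04879855754833195)]
yaw -14.33249782180279
mat [ 0.4719 -0.201   0.004 ] [np.float64(0.16912940402643675), np.float64(0.2703435344593378), np.float64(0.1693558419069559), np.float64(0.2676848897412001)]
yaw -6.078971289272746
tray [[0.6706 0.322  0.02  ]
 [0.681  0.1234 0.02  ]
 [0.4671 0.1116 0.02  ]
 [0.4566 0.3088 0.02  ]] [0.5688 0.2164 0.02  ] [np.float64(0.21439817141566464), np.float64(0.19882254875311967), np.float64(0.21417901580805956), np.float64(0.19749416598249442)]
yaw 3.352733847962788
[[405.2592 335.5917]
 [411.9913 361.4588]
 [343.2667 369.055 ]
 [340.1373 341.8262]]
```

```bash
cat >> h.py <<'E'
def toolR(yaw,tilt):
    "tilt: + points ahead (deg from straight down) in heading yaw"
    y,t=np.radians([yaw,tilt]); u=np.array([np.cos(y),np.sin(y),0]); Y=np.array([-np.sin(y),np.cos(y),0])
    X=np.sin(t)*u-np.cos(t)*np.array([0,0,1]); return np.c_[X,Y,np.cross(X,Y)]
G=np.array([.4824,-.1394,.032])+.010*np.array([np.cos(np.radians(-14.3)),np.sin(np.radians(-14.3)),0])
RG=toolR(-14.3,-15); PG=G+.008*RG[:,0]
E
python3 - <<'E'
from h import *
print(PG, go(PG-.11*RG[:,0],RG), go([.35,.2,.24],RG))
E
```

```text
[ 0.49008376 -0.14135857  0.02427259] (array([ 11.18, -52.88,  53.82]), array([-0.068 ,  0.2614, -0.0076])) (array([  0.2 , -25.04,  27.  ]), array([-0.068 ,  0.2614, -0.0076]))
```

Emit:
carry_out([
  [[0.2,-25.0,27.0,-0.068,0.2614,-0.0076,8.5],[0.2,-25.0,27.0,-0.068,0.2614,-0.0076,8.5],[0.2,-25.0,27.0,-0.068,0.2614,-0.0076,8.5],[0.2,-25.0,27.0,-0.068,0.2614,-0.0076,8.5],[0.2,-25.0,27.0,-0.068,0.2614,-0.0076,8.5]],
])

```text
time_s: 0.52
position: [0.2735, 0.3382, 0.2408]
tool_rot: [[-0.251, 0.247, 0.936], [0.065, 0.969, -0.239], [-0.966, 0.001, -0.259]]
ft_force: [0.6, 0.3, -0.3]
grip_width: 0.0849
```

```bash
python3 - <<'E'
from h import *
print(go(PG-.11*RG[:,0],RG))
E
```

```text
(array([  1.37, -41.12,  37.33]), array([-0.0001, -0.0005, -0.0008]))
```

Emit:
carry_out([
  [[0.5,-15,13.7,0,0,0,8.5],[0.5,-15,13.7,0,0,0,8.5],[0.5,-15,13.7,0,0,0,8.5],[0.5,-15,13.7,0,0,0,8.5],[0.5,-15,13.7,0,0,0,8.5]],
])

```text
time_s: 0.93
position: [0.3633, 0.1603, 0.2003]
tool_rot: [[-0.251, 0.248, 0.936], [0.065, 0.969, -0.239], [-0.966, 0.001, -0.259]]
ft_force: [0.5, 0.4, -0.7]
grip_width: 0.085
```

Emit:
carry_out([
  [[0.5,-15,13.7,0,0,0,8.5],[0.5,-15,13.7,0,0,0,8.5],[0.5,-15,13.7,0,0,0,8.5],[0.5,-15,13.7,0,0,0,8.5],[0.5,-15,13.7,0,0,0,8.5]],
])

```text
time_s: 1.35
position: [0.4534, -0.0176, 0.1596]
tool_rot: [[-0.251, 0.248, 0.936], [0.065, 0.969, -0.239], [-0.966, 0.001, -0.259]]
ft_force: [0.3, 0.0, 0.6]
grip_width: 0.0849
```

```bash
python3 - <<'E'
from h import *
print(go(PG-.11*RG[:,0],RG))
E
```

```text
(array([  0.34, -11.08,   9.9 ]), array([-0.0006, -0.0002, -0.0014]))
```

Emit:
carry_out([
  [[0.3,-11.0,9.8,0,0,0,8.5],[0.3,-11.0,9.8,0,0,0,8.5],[0.3,-11.0,9.8,0,0,0,8.5],[0.3,-11.0,9.8,0,0,0,8.5],[0.3,-11.0,9.8,0,0,0,8.5]],
])

```text
time_s: 1.77
position: [0.5175, -0.1488, 0.13]
tool_rot: [[-0.251, 0.251, 0.935], [0.066, 0.968, -0.242], [-0.966, 0.001, -0.259]]
ft_force: [-1.0, 0.6, -0.0]
grip_width: 0.0852
```

```bash
python3 - <<'E'
from h import *
from rig import env
d=env.get_image("wrist"); pickle.dump(d,open("wrist.pkl","wb"))
m=np.array([[.5268,-.1261,.052],[.5148,-.1724,.052],[.4377,-.1532,.052],[.4501,-.106,.052]])
print(np.round((proj(d,m)+.5)/.64))
cv2.imwrite("pics/w1.png",cv2.resize(d["image"][:,:,::-1],(800,600)))
print(go(PG,RG), env.observe()["position"])
E
```

```text
[[450. 367.]
 [350. 367.]
 [347. 199.]
 [452. 199.]]
(array([10.98, -0.18,  0.15]), array([-0.0021, -0.0013, -0.0023])) [ 0.51670858 -0.14655733  0.13064493]
```

View pics/w1.png

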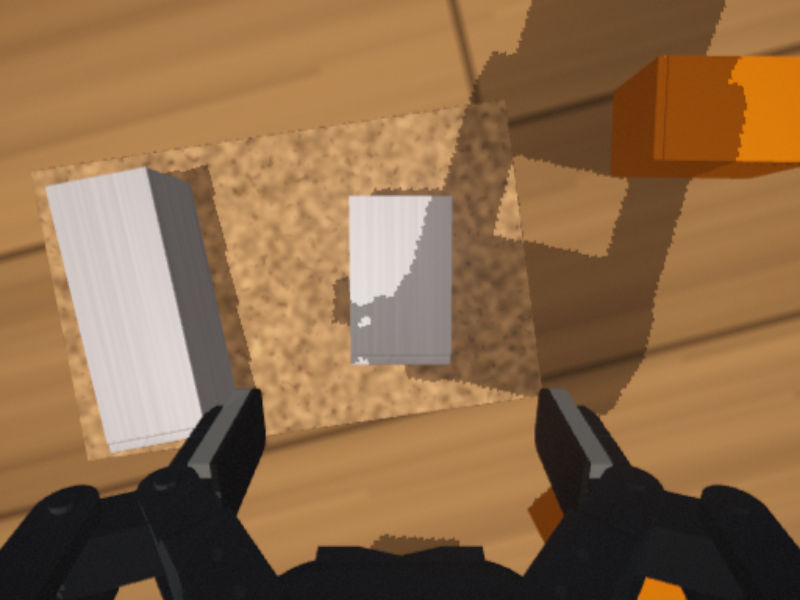

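The wrist view shows the mould's top at corners (349,196), (451,196), (451,364) and (350,364), within 3 px of the prediction and centred between the jaws. I descend and grip.

Emit:
carry_out([
  [[4.0,-0.15,0.1,0,0,0,8.5],[7.0,-0.15,0.1,0,0,0,8.5],[9.5,-0.15,0.1,0,0,0,8.5],[10.9,-0.15,0.1,0,0,0,8.5],[10.9,-0.15,0.1,0,0,0,8.5]],
])

```text
time_s: 2.23
position: [0.4877, -0.1375, 0.0243]
tool_rot: [[-0.256, 0.246, 0.935], [0.068, 0.969, -0.237], [-0.964, 0.003, -0.264]]
ft_force: [0.5, -0.4, -0.7]
grip_width: 0.0845
```

```bash
python3 - <<'E'
from h import *
print(go(PG,RG))
E
```

```text
(array([-0.08, -0.31,  0.32]), array([ 0.0015, -0.0057, -0.0026]))
```

Emit:
carry_out([
  [[0,-0.1,0.1,0,0,0,4.0],[0,-0.1,0.1,0,0,0,4.0],[0,-0.1,0.1,0,0,0,4.0],[0,-0.1,0.1,0,0,0,4.0],[0,-0.1,0.1,0,0,0,4.0]],
], grip_force=80)

```text
time_s: 2.65
position: [0.4914, -0.1409, 0.0274]
tool_rot: [[-0.248, 0.247, 0.937], [0.064, 0.969, -0.238], [-0.967, 0.001, -0.256]]
ft_force: [1.0, 0.5, 6.7]
grip_width: 0.0475
```

Emit:
carry_out([
  [[0,0,0,0,0,0,4.0],[0,0,0,0,0,0,4.0],[0,0,0,0,0,0,4.0],[0,0,0,0,0,0,4.0],[0,0,0,0,0,0,4.0]],
])

```text
time_s: 3.07
position: [0.4914, -0.1409, 0.0274]
tool_rot: [[-0.248, 0.247, 0.937], [0.064, 0.969, -0.238], [-0.967, 0.001, -0.256]]
ft_force: [2.3, 0.8, 6.8]
grip_width: 0.0468
```

```bash
python3 - <<'E'
from h import *
from rig import env
s=env.observe(); p=s["position"]; print(p, s["ft_force"], go(p+[0,0,.13],s["tool_rot"]))
E
```

```text
[ 0.49138952 -0.14090695  0.02740018] [2.31101446 0.7589356  6.75381078] (array([-1.257e+01,  1.000e-02, -3.330e+00]), array([0., 0., 0.]))
```

Emit:
carry_out([
  [[-1.5,0,-0.4,0,0,0,4.0],[-4,0,-1.06,0,0,0,4.0],[-7,0,-1.85,0,0,0,4.0],[-10,0,-2.65,0,0,0,4.0],[-12.5,0,-3.3,0,0,0,4.0]],
])

```text
time_s: 3.48
position: [0.491, -0.1409, 0.1577]
tool_rot: [[-0.249, 0.247, 0.937], [0.064, 0.969, -0.238], [-0.966, 0.001, -0.257]]
ft_force: [0.7, 0.0, -2.7]
grip_width: 0.047
```

```bash
cat >> h.py <<'E'
T=np.array([.5688,.2164,0])
RT=toolR(15,45)
E
python3 - <<'E'
from h import *
from rig import env
s=env.observe(); print(s["position"],s["ft_force"],s["grip_width"],s["q"])
g=np.array([.550,.195,.175])
# intermediate: yaw 0, tilt 0 at y=0.03
Ra=toolR(0,15); print("mid",go(np.array([.51,.03,.17])+.008*Ra[:,0],Ra))
print("hover",go(g+.008*RT[:,0],RT))
E
```

```text
[ 0.49101085 -0.14086381  0.15769546] [ 0.701325    0.00587038 -2.70989146] 0.04701987455791102 [ -27.65309745   28.83557276   78.84654094   -3.35106537   86.83985596
 -102.75436747]
mid (array([ 0.13, 17.08, -2.22]), array([-0.2523, -0.5188, -0.0008]))
hover (array([-0.56, 34.28, -2.3 ]), array([-0.5168, -1.0213,  0.1379]))
```

Emit:
carry_out([
  [[0,1.2,-0.1,-0.02,-0.04,0.005,4.0],[0,3.6,-0.25,-0.054,-0.107,0.0145,4.0],[0,6.5,-0.4,-0.098,-0.194,0.026,4.0],[0,9.5,-0.6,-0.143,-0.283,0.038,4.0],[0,12.5,-0.8,-0.188,-0.372,0.05,4.0]],
])

```text
time_s: 3.9
position: [0.5143, -0.0166, 0.1582]
tool_rot: [[0.126, 0.065, 0.99], [0.056, 0.996, -0.072], [-0.99, 0.065, 0.122]]
ft_force: [-0.0, 0.0, -3.2]
grip_width: 0.0469
```

```bash
python3 - <<'E'
from h import *
g=np.array([.550,.195,.175])
print("hover",go(g+.008*RT[:,0],RT))
E
```

```text
hover (array([ 0.61, 21.56,  2.67]), array([-0.3276, -0.646 ,  0.0871]))
```

Emit:
carry_out([
  [[0,2.8,0.35,-0.043,-0.084,0.011,4.0],[0,5.6,0.7,-0.085,-0.168,0.023,4.0],[0.3,8.4,1.05,-0.128,-0.252,0.034,4.0],[0.4,11.2,1.4,-0.17,-0.336,0.045,4.0],[0.4,13.5,1.7,-0.205,-0.405,0.054,4.0]],
])

```text
time_s: 4.32
position: [0.5397, 0.1173, 0.1646]
tool_rot: [[0.502, -0.146, 0.853], [0.117, 0.988, 0.1], [-0.857, 0.05, 0.513]]
ft_force: [-0.4, 0.4, -2.5]
grip_width: 0.0473
```

```bash
python3 - <<'E'
from h import *
g=np.array([.550,.195,.175])
print("hover",go(g+.008*RT[:,0],RT))
E
```

```text
hover (array([1.31, 7.62, 2.38]), array([-0.1218, -0.2429,  0.0321]))
```

Emit:
carry_out([
  [[0.35,2.2,0.7,-0.036,-0.073,0.01,4.0],[0.7,4.2,1.35,-0.07,-0.139,0.018,4.0],[1.0,6.0,1.9,-0.1,-0.2,0.026,4.0],[1.3,7.3,2.3,-0.118,-0.236,0.031,4.0],[1.3,7.6,2.4,-0.122,-0.243,0.032,4.0]],
])

```text
time_s: 4.73
position: [0.5555, 0.1962, 0.1683]
tool_rot: [[0.68, -0.259, 0.686], [0.183, 0.966, 0.184], [-0.71, 0.001, 0.704]]
ft_force: [-1.3, -0.1, -3.3]
grip_width: 0.0472
```

Emit:
carry_out([
  [[0,0,0,0,0,0,4.0],[0,0,0,0,0,0,4.0]],
])

```text
time_s: 4.9
position: [0.5568, 0.1942, 0.1694]
tool_rot: [[0.681, -0.257, 0.686], [0.181, 0.967, 0.181], [-0.71, 0.001, 0.705]]
ft_force: [1.1, 0.2, -2.1]
grip_width: 0.0469
```

```bash
python3 - <<'E'
from h import *
from rig import env
g=np.array([.550,.195,.175])
s=env.observe(); print("left",go(g+.008*RT[:,0],RT),s["q"],s["ft_force"])
d=env.get_image("side"); pickle.dump(d,open("s2.pkl","wb"))
# world offsets per cm, and predicted rim depth below grasp point
print("down 1cm in tool axes",s["tool_rot"].T@[0,0,-1])
gp=s["position"]-.008*s["tool_rot"][:,0]
p=proj(d,gp)[0]; print(p)
x,y=int(p[0]),int(p[1]); c=d["image"][max(0,y-70):y+80,max(0,x-100):x+100,::-1]
cv2.imwrite("pics/s2.png",cv2.resize(c,None,fx=4,fy=4,interpolation=cv2.INTER_CUBIC)); print(x,y)
E
```

```text
left (array([-0.04,  0.25, -0.05]), array([-0.0023, -0.0035,  0.0011])) [   4.6481005    19.54046204  107.0801025    38.8386262    11.54777905
 -135.52255161] [ 1.06686114  0.22742673 -2.11324267]
down 1cm in tool axes [ 0.70958613 -0.00081686 -0.70461823]
[213.87204364  92.25358326]
213 92
```

View pics/s2.png

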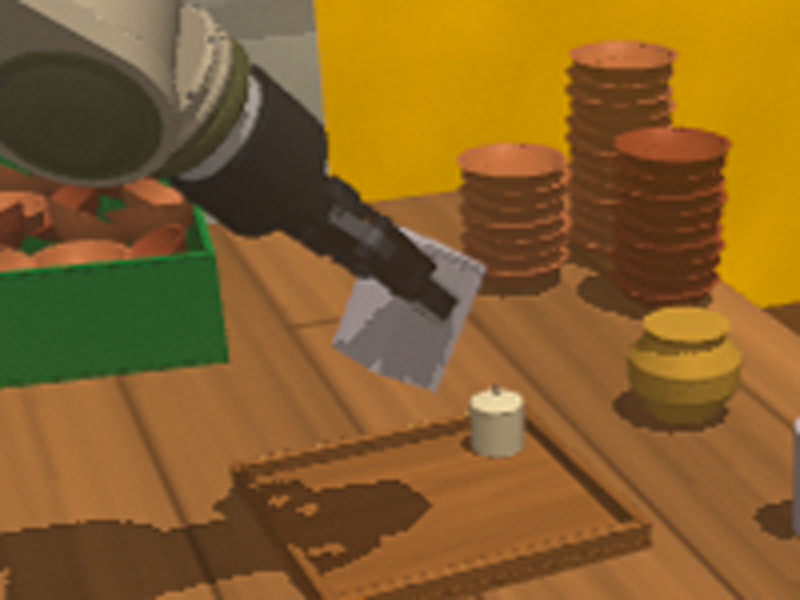

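The side view shows the mould held mouth-down, its mouth edge from (335,342) to (435,388) in the crop, over the tray with the candle inside. Joint 5 is at 11.5°, near its 10° limit. I fit the kinematics before descending.

```bash
cat > k.py <<'E'
from h import *
from scipy.spatial.transform import Rotation as Ro
S=[([59.4551,21.8386,74.3790,0,83.8593,-12.3345],[.17173874,.52223836,.2417684],[[-.000686,.3125058,.9499156],[-.0011524,.949915,-.3125065],[-.999999,-.001309,-.00029]]),
([-27.65309745,28.83557276,78.84654094,-3.35106537,86.83985596,-102.75436747],[.49101085,-.14086381,.15769546],[[-.249,.247,.937],[.064,.969,-.238],[-.966,.001,-.257]]),
([4.6481005,19.54046204,107.0801025,38.8386262,11.54777905,-135.52255161],[.5568,.1942,.1694],[[.681,-.257,.686],[.181,.967,.181],[-.71,.001,.705]])]
def rot(q): return (Ro.from_euler('z',q[0],degrees=True)*Ro.from_euler('y',q[1]+q[2],degrees=True)*Ro.from_euler('z',q[3],degrees=True)*Ro.from_euler('y',q[4],degrees=True)*Ro.from_euler('z',q[5],degrees=True)).as_matrix()
R0=rot(S[0][0]).T@np.array(S[0][2])
A=[];B=[]
for q,p,R in S:
    M=Ro.from_euler('z',-q[0],degrees=True).as_matrix(); p=M@p; X=M@np.array(R)[:,0]
    a,b=np.radians([q[1],q[1]+q[2]])
    # unknown a,L1,L2,Lt,lat,h
    A+=[[1,np.sin(a),np.sin(b),X[0],0,0],[0,0,0,X[1],1,0],[0,np.cos(a),np.cos(b),X[2],0,1]];B+=list(p)
A=np.array(A);B=np.array(B); c=np.linalg.lstsq(A,B,rcond=None)[0]
def fk(q):
    R=rot(q)@R0; a,b=np.radians([q[1],q[1]+q[2]]); M=Ro.from_euler('z',q[0],degrees=True).as_matrix()
    w=np.array([c[0]+c[1]*np.sin(a)+c[2]*np.sin(b),c[4],c[5]+c[1]*np.cos(a)+c[2]*np.cos(b)]); return M@w+c[3]*R[:,0],R
LO=np.array([-178.18,-50.72,12.68,-81.47,9.98,-165.26]);HI=np.array([178.18,133.34,142.11,261.47,163.14,165.26])
from scipy.optimize import least_squares
def ik(P,R,q0):
    f=lambda q:np.r_[(fk(q)[0]-P)*20,(fk(q)[1]-R).ravel()]
    r=least_squares(f,np.clip(q0,LO+1,HI-1),bounds=(LO,HI)); return r.x,r.cost
E
python3 - <<'E'
from k import *
np.set_printoptions(precision=3,suppress=True)
print(c,A@c-B,[np.abs(rot(q)@R0-R).max() for q,p,R in S])
q0=S[2][0]
for x,y in [(.55,.195),(.60,.18),(.63,.18)]:
  for yaw in (15,0,-10,30):
    for tilt in (45,38,33):
      for z in (.068,):
        R=toolR(yaw,tilt); best=min((ik(np.array([x,y,z])+.008*R[:,0],R,g) for g in (q0,[0,30,100,-60,25,-35])),key=lambda r:r[1])
        if best[1]<1e-4: print(x,y,yaw,tilt,np.round(best[0],1))
E
```

```text
[0.088 0.415 0.28  0.183 0.119 0.067] [-0.017  0.001 -0.003  0.009  0.005  0.011  0.008 -0.007 -0.008] [np.float64(2.220446049250313e-16), np.float64(0.0004423398509582205), np.float64(0.00047413398182158395)]
0.55 0.195 0 33 [  9.3  30.1 108.7 -31.   10.  -51.6]
0.55 0.195 -10 38 [ 11.7  30.9 109.9 -76.7  13.5   3.8]
0.55 0.195 -10 33 [ 11.2  30.9 107.1 -47.1  15.6 -25.9]
0.55 0.195 30 33 [   3.5   29.7  109.7   53.8   17.5 -165.3]
0.6 0.18 15 33 [   4.1   33.8  101.    25.3   14.  -123.8]
0.6 0.18 0 33 [  6.8  34.3  99.9 -16.1  13.5 -68.7]
0.6 0.18 -10 38 [  9.   34.8 101.3 -57.8  13.7 -17.7]
0.6 0.18 -10 33 [  8.6  35.   98.3 -34.2  18.  -41.4]
0.6 0.18 30 33 [   1.5   34.1  100.3   44.6   21.8 -156.9]
0.63 0.18 15 38 [   3.6   36.3   97.9   40.5   10.8 -139. ]
0.63 0.18 15 33 [   3.8   36.8   94.5   20.8   17.3 -119.3]
0.63 0.18 0 38 [  6.6  36.9  96.6 -25.   10.  -60.1]
0.63 0.18 0 33 [  6.4  37.2  93.5 -12.2  16.8 -72.9]
0.63 0.18 -10 38 [  8.5  37.7  95.  -46.7  15.6 -29.6]
0.63 0.18 -10 33 [  8.1  38.   91.9 -28.4  20.8 -47.8]
0.63 0.18 30 33 [   1.4   37.1   93.7   39.    24.5 -151. ]
```

```bash
python3 - <<'E'
from k import *
np.set_printoptions(precision=3,suppress=True)
R=toolR(20,36)
for z in (.13,.07,.06): print(np.round(ik(np.array([.62,.18,z])+.008*R[:,0],R,S[2][0])[0],1))
P=np.array([.62,.18,.13])+.008*R[:,0]; print(P,go(P,R))
E
```

```text
[   2.8   30.1   93.4   25.4   23.8 -127.6]
[   2.8   35.3   98.6   41.9   15.1 -144.9]
[   2.8   36.3   99.3   46.4   13.9 -149.6]
[0.624 0.182 0.124] (array([ 7.64, -2.92,  1.16]), array([-0.069,  0.154,  0.058]))
```

Emit:
carry_out([
  [[0.8,-0.3,0.15,-0.007,0.016,0.006,4.0],[2.4,-0.9,0.4,-0.022,0.05,0.018,4.0],[4.4,-1.7,0.7,-0.04,0.09,0.034,4.0],[6.4,-2.4,1.0,-0.058,0.13,0.049,4.0],[7.4,-2.8,1.1,-0.067,0.15,0.056,4.0]],
])

```text
time_s: 5.37
position: [0.6241, 0.1809, 0.1241]
tool_rot: [[0.555, -0.338, 0.76], [0.199, 0.941, 0.274], [-0.808, -0.001, 0.59]]
ft_force: [-0.8, -0.4, -3.9]
grip_width: 0.0468
```

Emit:
carry_out([
  [[0.2,0,0,0,0,0,4.0],[0.2,0,0,0,0,0,4.0],[0.2,0,0,0,0,0,4.0]],
])

```text
time_s: 5.62
position: [0.6224, 0.1829, 0.123]
tool_rot: [[0.556, -0.339, 0.759], [0.2, 0.941, 0.274], [-0.807, -0.0, 0.591]]
ft_force: [0.6, -0.1, -2.9]
grip_width: 0.0472
```

```bash
python3 - <<'E'
from k import *
from rig import env
np.set_printoptions(precision=3,suppress=True)
R=toolR(20,36);P=np.array([.62,.18,.13])+.008*R[:,0]
s=env.observe(); print(s["position"],go(P,R,s),s["q"],s["ft_force"]); T_=s["tool_rot"]
print("down",T_.T@[0,0,-1])
d=env.get_image("side"); pickle.dump(d,open("s3.pkl","wb"))
gp=s["position"]-.008*T_[:,0]; gm=toolR(20,36)
# mould axes in tool frame from grasp
Rm=T_@RG.T@np.c_[[np.cos(np.radians(14.3)),-np.sin(np.radians(14.3)),0],[np.sin(np.radians(14.3)),np.cos(np.radians(14.3)),0],[0,0,1]]
print("mouth below level",np.degrees(np.arcsin(Rm[2,0])))
low=gp+Rm@np.array([-.050,0,-.028]); print("lowest rim",low)
X=[gp+Rm@np.array(v) for v in ([-.05,.024,-.028],[-.05,-.024,-.028],[-.05,-.024,.020],[.03,-.024,-.028],[.03,-.024,.02])]
p=proj(d,X); x,y=p.mean(0).astype(int); c=d["image"][max(0,y-60):y+60,max(0,x-80):x+80,::-1].copy(); print(x,y,[max(0,x-80),max(0,y-60)])
print((p-[max(0,x-80),max(0,y-60)]+.5)*5)
cv2.imwrite("pics/s3.png",cv2.resize(c,None,fx=5,fy=5,interpolation=cv2.INTER_CUBIC))
E
```

```text
[0.622 0.183 0.123] (array([ 0.04, -0.19,  0.15]), array([-0.002,  0.004,  0.002])) [   1.887   28.383   95.428   26.935   23.644 -129.602] [ 0.574 -0.126 -2.856]
down [ 0.807  0.    -0.591]
mouth below level 51.2139509570723
lowest rim [0.609 0.178 0.073]
245 117 [np.int64(165), np.int64(57)]
[[345.822 350.624]
 [408.711 382.24 ]
 [350.082 350.352]
 [482.466 236.775]
 [426.403 198.486]]
```

View pics/s3.png

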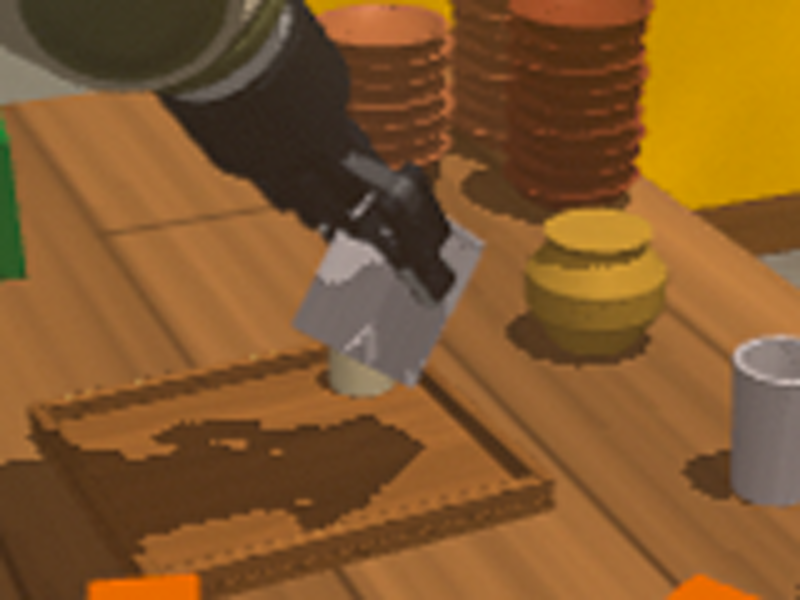

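The mould's near rim corner is at (412,385) against a predicted (408,382), so it has not slipped. The rim is about 63 mm above the tray floor. I lower gently first, then tap.

Emit:
carry_out([
  [[0.5,0,-0.37,0,0,0,4.0],[1.4,0,-1.0,0,0,0,4.0],[2.5,0,-1.8,0,0,0,4.0],[3.4,0,-2.5,0,0,0,4.0],[3.8,0,-2.8,0,0,0,4.0]],
])

```text
time_s: 6.08
position: [0.6218, 0.1832, 0.0741]
tool_rot: [[0.554, -0.34, 0.76], [0.2, 0.94, 0.275], [-0.808, 0.0, 0.589]]
ft_force: [0.2, 0.1, -4.3]
grip_width: 0.047
```

Emit:
carry_out([
  [[0,0,0,0,0,0,4.0],[0,0,0,0,0,0,4.0]],
])

```text
time_s: 6.25
position: [0.6229, 0.1832, 0.076]
tool_rot: [[0.556, -0.34, 0.758], [0.2, 0.941, 0.274], [-0.806, -0.001, 0.591]]
ft_force: [-0.3, -0.0, -3.7]
grip_width: 0.047
```

```bash
python3 - <<'E'
from k import *
from rig import env
np.set_printoptions(precision=3,suppress=True)
s=env.observe(); print(s["position"],s["q"],s["ft_force"]); T_=s["tool_rot"]
print("down",T_.T@[0,0,-1])
gp=s["position"]-.008*T_[:,0]
Rm=T_@RG.T@np.c_[[np.cos(np.radians(14.3)),-np.sin(np.radians(14.3)),0],[np.sin(np.radians(14.3)),np.cos(np.radians(14.3)),0],[0,0,1]]
print("mouth",np.degrees(np.arcsin(Rm[2,0])),"rim",gp+Rm@np.array([-.050,0,-.031]))
E
```

```text
[0.623 0.183 0.076] [   1.916   32.811   97.869   36.59    17.751 -139.92 ] [-0.278 -0.034 -3.71 ]
down [ 0.806  0.001 -0.591]
mouth 51.25024502783379 rim [0.612 0.179 0.024]
```

Emit:
carry_out([
  [[1.65,0,-1.2,0,0,0,4.0],[1.65,0,-1.2,0,0,0,4.0]],
])

```text
time_s: 6.42
position: [0.6252, 0.183, 0.0573]
tool_rot: [[0.562, -0.338, 0.755], [0.199, 0.941, 0.273], [-0.803, -0.003, 0.597]]
ft_force: [1.3, -0.1, 2.2]
grip_width: 0.0472
```

```bash
python3 - <<'E'
from rig import env
s=env.observe(); print(s["position"],s["q"],s["ft_force"])
E
```

```text
[0.62522078 0.1830018  0.05725493] [   1.91460737   34.82973907   98.57518507   43.17734979   15.30126897
 -146.74782166] [ 1.31305983 -0.14121221  2.20516086]
```

Contact was made: the force went from about −3 N to +2 N. I raise and look.

Emit:
carry_out([
  [[-0.8,0,0.59,0,0,0,4.0],[-2.0,0,1.47,0,0,0,4.0],[-3.2,0,2.36,0,0,0,4.0],[-4.4,0,3.24,0,0,0,4.0],[-5.6,0,4.1,0,0,0,4.0]],
])

```text
time_s: 6.83
position: [0.6232, 0.1831, 0.1267]
tool_rot: [[0.558, -0.34, 0.757], [0.2, 0.941, 0.274], [-0.805, -0.001, 0.593]]
ft_force: [-0.4, 0.2, -2.2]
grip_width: 0.0474
```

```bash
python3 - <<'E'
from k import *
from rig import env
s=env.observe(); print(s["position"],s["ft_force"])
d=env.get_image("side"); x,y=245,117
cv2.imwrite("pics/s4.png",cv2.resize(d["image"][57:177,165:325,::-1],None,fx=5,fy=5,interpolation=cv2.INTER_CUBIC))
E
```

```text
[0.62318002 0.18314558 0.12672587] [-0.41565084  0.19913195 -2.23359062]
```

View pics/s4.png

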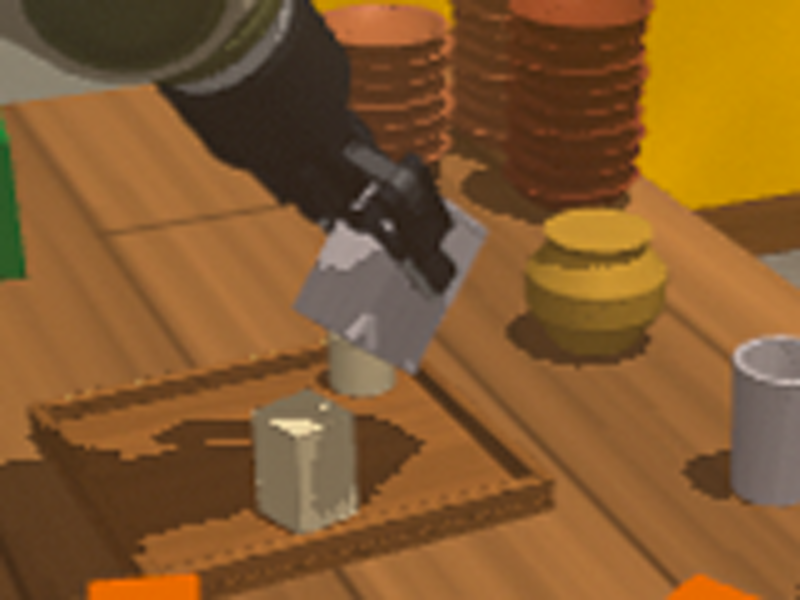

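The candle has come out and stands upright in the tray, its top at (303,405) and base at (305,525), with the mould empty above it. Now I go back to the mat.

Emit:
carry_out([
  [[-2.4,0,1.77,0,0,0,4.0],[-4.8,0,3.5,0,0,0,4.0],[-6.4,0,4.7,0,0,0,4.0]],
])

```text
time_s: 7.13
position: [0.6234, 0.1832, 0.2074]
tool_rot: [[0.559, -0.339, 0.756], [0.2, 0.941, 0.274], [-0.804, -0.002, 0.594]]
ft_force: [0.3, -0.4, -1.6]
grip_width: 0.0474
```

```bash
python3 - <<'E'
from k import *
from rig import env
print(env.observe()["position"],go([.491,-.141,.14],RG))
E
```

```text
[0.6233779  0.18323929 0.20736504] (array([ -8.48, -25.99, -22.9 ]), array([ 0.6056,  0.8709, -0.1127]))
```

Emit:
carry_out([
  [[-0.8,-2.6,-2.3,0.06,0.087,-0.011,4.0],[-1.7,-5.2,-4.6,0.12,0.174,-0.022,4.0],[-2.5,-7.8,-6.9,0.18,0.26,-0.034,4.0],[-3.4,-10.4,-9.1,0.24,0.348,-0.045,4.0],[-4.2,-13,-11.4,0.3,0.435,-0.056,4.0]],
])

```text
time_s: 7.55
position: [0.5568, 0.02, 0.1716]
tool_rot: [[0.178, -0.049, 0.983], [0.074, 0.997, 0.036], [-0.981, 0.067, 0.181]]
ft_force: [1.6, -0.7, -3.3]
grip_width: 0.0469
```

```bash
python3 - <<'E'
from k import *
from rig import env
print(env.observe()["position"],go([.491,-.141,.14],RG))
E
```

```text
[0.55677129 0.0200395  0.17160054] (array([  0.73, -15.94,  -7.62]), array([ 0.3031,  0.4309, -0.0547]))
```

Emit:
carry_out([
  [[0.15,-3.4,-1.6,0.065,0.092,-0.012,4.0],[0.3,-6.8,-3.2,0.13,0.184,-0.023,4.0],[0.5,-10.2,-4.9,0.194,0.276,-0.035,4.0],[0.6,-13.4,-6.4,0.255,0.362,-0.046,4.0],[0.7,-15.9,-7.6,0.303,0.431,-0.055,4.0]],
])

```text
time_s: 7.97
position: [0.4917, -0.1419, 0.1393]
tool_rot: [[-0.251, 0.248, 0.936], [0.063, 0.969, -0.24], [-0.966, -0.001, -0.259]]
ft_force: [-0.0, -0.7, -2.7]
grip_width: 0.0472
```

Emit:
carry_out([
  [[0,0,0,0,0,0,4.0],[0,0,0,0,0,0,4.0],[0,0,0,0,0,0,4.0]],
])

```text
time_s: 8.22
position: [0.4924, -0.139, 0.1395]
tool_rot: [[-0.248, 0.244, 0.938], [0.064, 0.97, -0.235], [-0.967, 0.001, -0.256]]
ft_force: [-0.4, 0.5, -2.8]
grip_width: 0.0471
```

```bash
python3 - <<'E'
from k import *
from rig import env
s=env.observe(); print(s["position"],s["ft_force"],go([.4914,-.1409,.0274],RG))
d=env.get_image("side")
p=proj(d,[.49,-.14,.1])[0].astype(int); x,y=p; print(p)
cv2.imwrite("pics/s5.png",cv2.resize(d["image"][y-80:y+70,x-100:x+100,::-1],None,fx=4,fy=4,interpolation=cv2.INTER_CUBIC))
E
```

```text
[ 0.4924175  -0.13900366  0.13946458] [-0.40876793  0.47647613 -2.78365986] (array([10.85, -0.22,  2.81]), array([ 0.0035,  0.0034, -0.0004]))
[243 203]
```

View pics/s5.png

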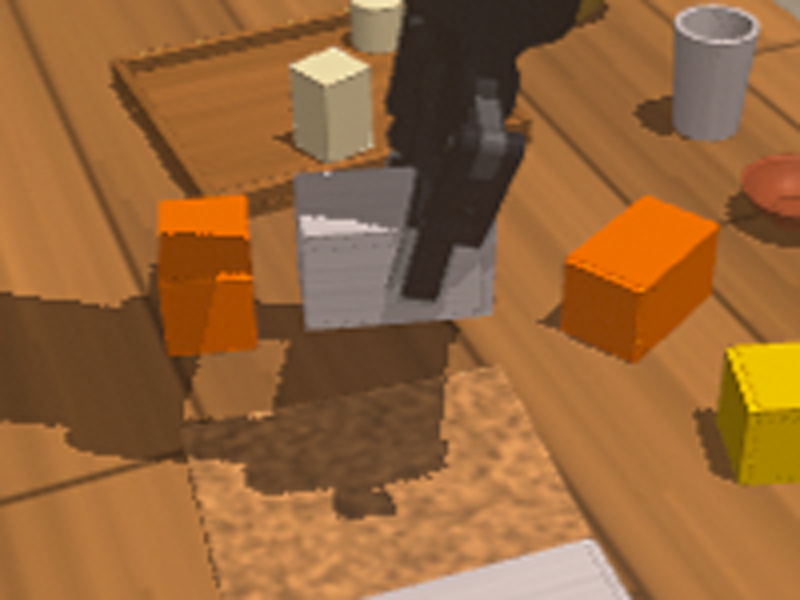

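The mould is level (bottom edge from (305,328) to (493,315)) above the mat, and the candle stands steady in the tray at (330,105). I lower it and release.

Emit:
carry_out([
  [[3,0,0.8,0,0,0,4.0],[6,0,1.6,0,0,0,4.0],[8.5,0,2.25,0,0,0,4.0],[10.2,0,2.65,0,0,0,4.0],[10.75,0,2.8,0,0,0,4.0]],
])

```text
time_s: 8.68
position: [0.4907, -0.1377, 0.0265]
tool_rot: [[-0.252, 0.243, 0.937], [0.065, 0.97, -0.234], [-0.966, 0.002, -0.26]]
ft_force: [-2.6, 1.7, 16.4]
grip_width: 0.0471
```

Emit:
carry_out([
  [[0,0,0,0,0,0,4.0],[0,0,0,0,0,0,4.0],[0,0,0,0,0,0,4.0]],
])

```text
time_s: 8.93
position: [0.4923, -0.1393, 0.0295]
tool_rot: [[-0.247, 0.244, 0.938], [0.062, 0.97, -0.236], [-0.967, 0.0, -0.255]]
ft_force: [0.0, 0.5, -2.1]
grip_width: 0.0469
```

Emit:
carry_out([
  [[0.1,0,0.03,0,0,0,4.0],[0.2,0,0.05,0,0,0,4.0],[0.2,0,0.05,0,0,0,4.0]],
])

```text
time_s: 9.18
position: [0.4916, -0.1394, 0.0264]
tool_rot: [[-0.249, 0.245, 0.937], [0.063, 0.97, -0.236], [-0.966, 0.001, -0.257]]
ft_force: [0.6, -0.9, -2.4]
grip_width: 0.0469
```

Emit:
carry_out([
  [[0,0,0,0,0,0,8.5],[0,0,0,0,0,0,8.5],[0,0,0,0,0,0,8.5],[0,0,0,0,0,0,8.5],[0,0,0,0,0,0,8.5]],
])

```text
time_s: 9.6
position: [0.4915, -0.1393, 0.0262]
tool_rot: [[-0.249, 0.245, 0.937], [0.063, 0.97, -0.236], [-0.966, 0.001, -0.257]]
ft_force: [-0.3, 0.2, 0.7]
grip_width: 0.0851
```

Emit:
carry_out([
  [[0,0,0,0,0,0,8.5],[-3,0,0,0,0,0,8.5],[-6,0,0,0,0,0,8.5],[-9,0,0,0,0,0,8.5],[-12,0,0,0,0,0,8.5]],
])

```text
time_s: 10.02
position: [0.5215, -0.1469, 0.1435]
tool_rot: [[-0.25, 0.245, 0.937], [0.064, 0.97, -0.236], [-0.966, 0.001, -0.258]]
ft_force: [1.1, -0.1, -0.4]
grip_width: 0.0849
```

```bash
python3 - <<'E'
from k import *
from rig import env
s=env.observe(); print(s["position"],s["ft_force"])
d=env.get_image("side")
cv2.imwrite("pics/s6.png",cv2.resize(d["image"][100:340,130:400,::-1],None,fx=2.5,fy=2.5,interpolation=cv2.INTER_CUBIC))
E
```

```text
[ 0.52150104 -0.14689373  0.14351266] [ 1.12598733 -0.103645   -0.40868914]
```

View pics/s6.png

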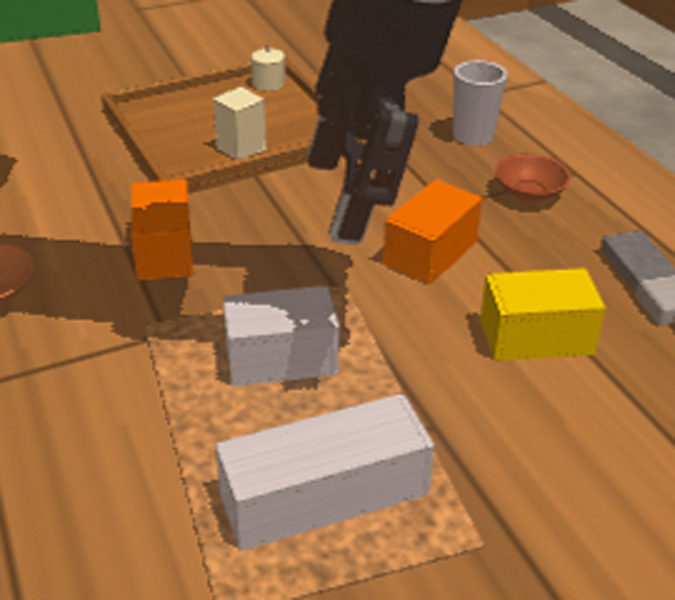

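The mould lies flat on the mat at (280,335), the candle stands inside the tray at (240,122), and the gripper is clear. I hand in.

```bash
python3 - <<'E'
from rig import env
print(env.close_job())
E
```

```text
the job is handed in; nothing more can be done
None
```

I gripped the short aluminium mould and held it mouth-down over the tray. One tap on the tray floor freed the candle. I then laid the empty mould back on its side at its old place on the mat and handed the job in at about 10 s.

- **Last picture:** the mould lies flat on the mat and the gripper is clear of everything. The candle stands upright inside the tray's rim rather than lying on its side; by its size its origin should be about 37 mm up, under the 70 mm limit.
- **Tap angle:** the mouth was about 51° below level, not the advised 60°, because joint 5 was close to its limit there. The candle still came out on the first tap.
- **Placing force:** lowering the mould onto the mat showed a brief 16 N reading at the wrist. It was gone at the next reading, before I released the mould.
- **Not checked:** I judged the candle's place in the tray by eye, and I had no direct reading of the tap force on the tray. The wrist force changed by about 5 N.

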